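Check the oil-colour tester with the amber glass cell

ROBOT

A 6-joint arm with a two-finger parallel gripper is mounted at the origin on the work surface. World frame = base frame: x ahead of the robot, y to its left, z up, the work surface at z = 0. Lengths are in m, angles in rad, forces in N, time in s.
With the tool pointing down it reaches from about 0.3 to 0.875 m from the base axis. Payload 6.4 kg.
Tool frame: the origin (TCP) lies at the very end of the fingers, on their centre line; the grasp point (between the pads) lies 19 mm behind it; z points along the fingers, y is the line along which they close (so a half turn about z gives the same grasp; the last joint's range is limited). The gripper opens to 85 mm and grips with 20 to 120 N. Pads are 22 mm wide; open, the fingers measure 114 mm over their backs; the gripper's body (76 mm by 85 mm) begins 54 mm behind the grasp point. The pads swing forward as they close: fully open they stand 13 mm farther back than shut.
Start: joints at [1.059, 0.181, 1.607, -0, 1.354, -0.206], TCP at [0.173, 0.548, 0.231] pointing down, gripper open.
Joint ranges: [-2.99, 2.99], [-0.89, 2.07], [0.3, 2.58], [-1.14, 4.28], [0, 2.63], [-3.12, 3.12]. Speed limits (rad/s): [2.57, 2.57, 3.01, 3.14, 3.14, 3.14].

INTERFACE

Orientations are given as a unit quaternion [w, x, y, z].
In Python, from bench import ctrl gives the robot as it stands.
- The arm moves only by the tool jog_arm, never from a script. Its argument "series" is a list that holds one entry, the list of rows, each a list of 7 numbers: the shift along the tool's x, y, z in mm, then the turn, a rotation vector about the tool's x, y, z in rad, then the finger opening in mm, from 0 to 85.4. In form: [[[tx, ty, tz, rx, ry, rz, gripper], ...]]. A call has exactly 10 rows; each row shifts and turns the commanded pose from where the row before left it, along the tool's axes as they then stand; what a row does not reach is not made up. A row lasts 1/10 s, in which the tool goes at most 50 mm and 8.59 degrees, less where a joint would pass 70% of its speed; a pose out of reach is approached as far as the arm can. A call with a gripper value outside its range is refused whole. The fingers move at their own pace and stop on an object; the grip force is fixed at half the most. Time passes only in rows, so rows that do not move let the fingers close, or fill a call up. It gives the time, the measured TCP pose, the force, the opening and the grip force at its end, in the units of the state.
- ctrl.get_obs(): the state, without advancing time (a new reading comes with each control period).
- ctrl.camera(name): name is "scene" or "top" or "wrist"; returns a dict with "frame" (420x560x3 uint8, blue, green, red), "z_map" (420x560 float32, m along the optical axis (not along the pixel's ray), 0 where there is no reading), "fx", "fy", "cx", "cy" (pixels), "xyz" and "rotation" of the camera in the world. Camera axes: x right, y down, z forward; pixel columns grow to the right and rows downward; lengths in m; the calibration is good to about 2 mm. A picture is of the moment at which its call begins.
- ctrl.hand_in(): hands the job in; it is judged then, once.
The state is a dict: "time_s": time; "q": joint angles; "dq": joint speeds; "joint_efforts": joint torques, N m; "eef_pos": TCP position; "eef_rot": TCP orientation; "wrist_force": force on the tool from outside, world axes, zero at the start; "torque": the same for the moment, N m; "opening": opening from 0.0 (shut) to 1.0 (fully open); "grasp_force": force on a finger pad.
Only numpy, scipy, OpenCV 4.12 (cv2) and the standard library are available. Lean on these libraries where they do the work, as an engineer would, in place of code of your own. Each camera call takes 0.05 s, during which the arm holds its last target. There are 200 camera calls.

TASK

Check the oil-colour tester: first turn the white kit tin where it stands until its orange mark squarely faces the code reader, and let go of it. Then take the amber glass cell off the wooden stand, gripping it by its two frosted white faces only and never touching its clear faces, and hold it upright in the light path midway between the tester's lamp and detector, the middle of its window on the beam and its clear faces square to the beam, touching nothing but the gripper. Finish while still holding it there, with the tin still facing the reader, and leave the other cells and everything else on the bench where they are.

Things in the scene. Friction and masses are not known exactly. Their poses are not given: they have to be found in the camera images.
- tin: loose round white kit tin with a metal band near its top, 54 mm diameter, 85 mm tall, about 250 g, standing upright on the bench in front of the code reader (its axis about 85 mm from the reader's window). An orange stripe runs down one side and on over the lid to its centre. Origin: centre of its underside; x points out of the orange mark, z up. It turns in place by sliding on the bench
- tin_mark (a point): middle of the orange stripe on the side of the tin, on its surface, 27 mm from the axis, 45 mm above the bench
- reader: fixed black code reader block, 50 (x) by 64 (y) by 70 (z) mm, with a red window in the face towards the tin. Origin: centre of its underside; its window faces -x
- reader_window (a point): middle of the reader's red window, on its front face, 45 mm above the bench
- stand: fixed wooden stand, 190 (x) x 62 (y) mm, with a black rubber pad, its top 20 mm above the bench. Three glass cells stand upright on it in a row along its x, in any order, 60 mm apart, clear faces towards their neighbours, frosted faces along the stand's long sides (each turned up to 15 degrees either way). Origin: centre of its underside
- amber: the amber glass cell to hold: loose upright block 20 (x) by 24 (y) by 75 (z) mm, about 90 g. Its +y and -y faces are frosted white plates (24 mm apart, 18 mm wide in x, full height): grip here. Its +x and -x faces are clear amber glass and stand 1 mm proud of the frosted plates' edges; the light goes through along x. Origin: centre of its foot; z up
- amber_clear: the clear amber glass core of the amber cell with its two clear faces (+x and -x), fixed in it, same origin and axes as the cell. The fingers must not touch it
- amber_window (a point): the middle of the amber cell's measuring window: on the cell's axis, 20 mm above its foot (the upper part of the cell is there for gripping)
- tester: fixed tester: grey base plate 80 (x) x 170 (y) x 14 mm with two green posts, each 56 (x) x 45 (y) mm, 118 mm high above the bench: lamp (pale yellow lens, yellow disc on top) at +y, detector (dark lens, black rectangle on top) at -y. Gap between posts 70 mm; lenses stand 3 mm into it. The level beam runs along its y, 100 mm above the bench. Origin: centre of its underside
- beam (a point): middle of the light path, midway between lamp and detector, on the beam axis, 100 mm above the bench
- green: loose bystander cell of the same make and size as the amber one (frosted faces are its +y and -y faces, 24 mm apart), but with green glass. Origin: centre of its foot.
- clear: loose bystander cell of the same make and size as the amber one (frosted faces are its +y and -y faces, 24 mm apart), but with pale blue-clear glass. Origin: centre of its foot.
- wrench: bystander: loose steel wrench lying beyond the tester. Origin: in its handle
- flange: bystander: loose round steel flange, 64 mm diameter, 22 mm tall, lying between the tin and the tester. Origin: centre of its underside
- pipe: bystander: loose short steel pipe end, 40 mm diameter, 60 mm tall, standing. Origin: centre of its underside
- socket: bystander: loose small metal socket, 30 mm diameter, 32 mm tall, standing. Origin: centre of its underside
- bottle: bystander: loose clear bottle with red cap, 60 mm diameter, 190 mm tall, at the back. Origin: centre of its underside
- spray: bystander: loose red can, 54 mm diameter, 170 mm tall, at the back. Origin: centre of its underside
Mind the look-alikes: they are no part of the job. Of the things that look like the reader, take the one that is nearest to the robot's base at the start.

How it is judged:
By the outcome, as a careful person would: the job done as asked, in the order asked, and still so for the second after the job is handed in, while the arm keeps its last pose, push and grip.
It also fails if it takes over 61 s, if anything falls off the work surface, if the arm or the gripper's body presses on something with over 40 N, if the wrist force passes 120 N, or if a joint passes its speed limit or range.

## Working session

There is one attempt and no reset: what is moved stays moved. The work goes in short steps, Python scripts to look and compute and a tool call to move; the robot and the scene stay as the last step left them, time stands still between calls to the robot, and variables do not carry over. Pictures are saved under pics/ and viewed, at most 10 in all, crops included, and the job is handed in when it is done.

Besides the shell and the picture viewer there is one more tool, called after "Emit:" in YAML: its name, and indented under it one key for each argument. jog_arm: Moves the arm, as the interface text tells. Its arguments: {"type":"object","properties":{"series":{"type":"array"}},"required":["series"]}

```bash
ls; mkdir -p pics
cat > h.py <<'E'
import numpy as np, cv2, pickle
from bench import ctrl
def shot(n):
    c=ctrl.camera(n); pickle.dump(c,open(f'{n}.pkl','wb')); return c
def load(n): return pickle.load(open(f'{n}.pkl','rb'))
def R(c):
    r=np.array(c['rotation'],float)
    if r.shape==(3,3): return r
    from scipy.spatial.transform import Rotation as Q
    return Q.from_quat([r[1],r[2],r[3],r[0]]).as_matrix()
def cloud(c):
    z=c['z_map']; v,u=np.mgrid[:z.shape[0],:z.shape[1]]
    P=np.stack([(u-c['cx'])/c['fx']*z,(v-c['cy'])/c['fy']*z,z],-1)
    return P@R(c).T+np.array(c['xyz'])
E
python3 - <<'E'
from h import *
for n in('top','scene'):
    c=shot(n); cv2.imwrite(f'pics/{n}0.png',cv2.resize(c['frame'],(800,600),interpolation=cv2.INTER_CUBIC)); print(n,c['xyz'],c['rotation'],c['fx'],c['cx'],c['cy'])
print(ctrl.get_obs())
E
```

```text
pics
top [0.42066251 0.18981517 1.87699168] [-0.02550094  0.70919435 -0.70386128  0.03118302] 504.82802073510976 282.15216298773515 218.37994637330968
scene [ 1.31302685 -0.3115847   1.00334697] [-0.33646872  0.80792078  0.44713577 -0.18472253] 464.19673422143603 279.2272183405949 202.98147116401586
{'time_s': 0.1, 'q': array([ 1.05870996e+00,  1.81470857e-01,  1.60789080e+00,  4.23407286e-06,
        1.35380775e+00, -2.06271076e-01]), 'dq': array([ 0.00031703, -0.0008671 , -0.00214825,  0.00096999,  0.00048019,
        0.00065866]), 'joint_efforts': array([ 9.12730538e-04, -4.45878911e+01, -3.52242923e+01, -3.88618782e-04,
        3.97033029e-03,  3.76085688e-05]), 'eef_pos': array([0.1728365 , 0.54789525, 0.23048025]), 'eef_rot': array([-2.79053581e-04,  1.52312897e-01,  9.88332009e-01, -7.37339778e-04]), 'wrist_force': array([-0.45643862, -0.00476826,  0.14095959]), 'torque': array([ 0.04490051, -0.0016202 , -0.014522  ]), 'grasp_force': 0.0, 'opening': 0.9969785255414246}
```

View pics/top0.png

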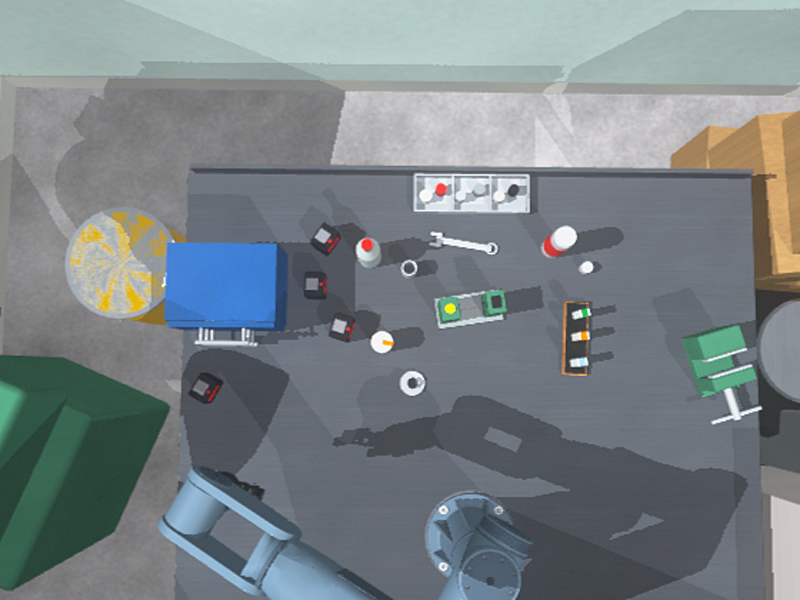

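View pics/scene0.png

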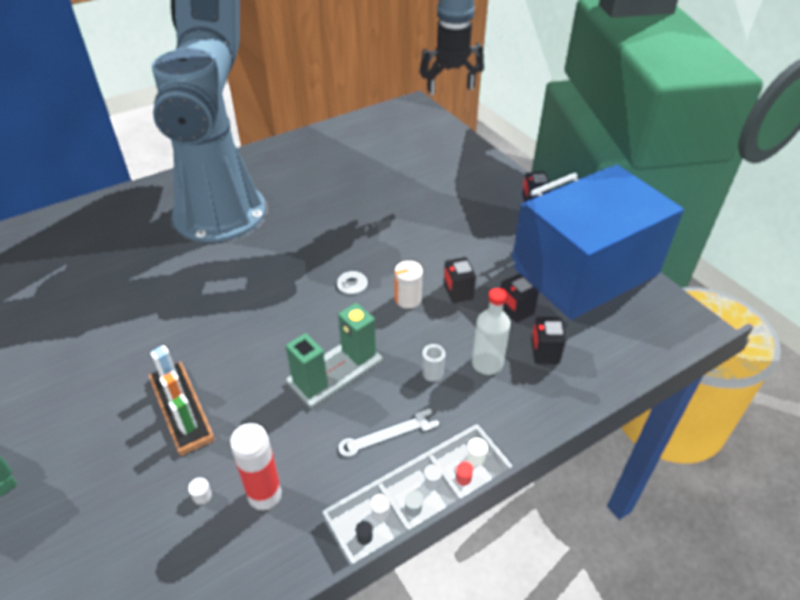

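Top view: four reader look-alikes at (325,238), (315,285), (341,327) and (205,388). The base is at (470,530), so (341,327) is the nearest, and the tin (382,342) stands in front of it. The cells are at (582,313) green, (580,337) amber and (578,363) pale, and the tester is at (470,305). An enlarged crop will confirm.

Run:
```python
from h import *
c=load('top'); f=c['frame']
a=cv2.resize(f[145:285,205:365],None,fx=5,fy=4.28,interpolation=cv2.INTER_CUBIC)
b=f[145:285,205:315]; b=cv2.resize(b[60:140],None,fx=5,fy=5,interpolation=cv2.INTER_CUBIC) # u=205+x/5 v=205+y/5
d=cv2.resize(f[205:267,385:420],None,fx=6.45,fy=6.45,interpolation=cv2.INTER_CUBIC)[:400]
im=np.hstack([b,d]); print(im.shape); cv2.imwrite('pics/crop1.png',im)
P=cloud(c)
def at(u,v,h=1): print((u,v),np.median(P[v-h:v+h+1,u-h:u+h+1].reshape(-1,3),0).round(4))
for u,v in [(239,229),(267,239),(315,216),(347,211),(330,214),(406,236),(407,219),(405,254),(289,267),(144,272),(227,166),(221,199)]: at(u,v)
# heightmap components
m=(P[...,2]>0.008)&(P[...,2]<0.3)&(abs(P[...,0]-.5)<.3)&(abs(P[...,1])<.4)
n,l,s,ce=cv2.connectedComponentsWithStats(m.astype(np.uint8))
for i in range(1,n):
    if s[i,4]>15: q=P[l==i]; print(s[i],q[:,2].max().round(3),q.mean(0).round(3),q.min(0).round(3),q.max(0).round(3))
```

```text
(400, 776, 3)
(239, 229) [0.5263 0.3298 0.0696]
(267, 239) [0.491  0.2291 0.086 ]
(315, 216) [0.5716 0.0614 0.1199]
(347, 211) [ 0.5897 -0.0511  0.1183]
(330, 214) [ 0.5884 -0.0022  0.0113]
(406, 236) [ 0.505  -0.2629  0.0915]
(407, 219) [ 0.5656 -0.2654  0.0928]
(405, 254) [ 0.4413 -0.2602  0.092 ]
(289, 267) [0.3912 0.1485 0.001 ]
(144, 272) [0.3711 0.6658 0.0732]
(227, 166) [0.7539 0.3766 0.0682]
(221, 199) [0.634  0.3961 0.0703]
[221 156  18  23 273] 0.082 [0.752 0.372 0.064] [0.716 0.341 0.009] [0.791 0.4   0.082]
[379 159  26  22 350] 0.18 [ 0.737 -0.204  0.129] [ 0.716 -0.281  0.008] [ 0.779 -0.184  0.18 ]
[250 166  17  21 288] 0.197 [0.708 0.262 0.124] [0.687 0.234 0.011] [0.767 0.291 0.197]
[281 182  12  13  76] 0.068 [0.681 0.162 0.043] [0.661 0.14  0.009] [0.701 0.181 0.068]
[405 182  11  10  65] 0.039 [ 0.69  -0.298  0.027] [ 0.676 -0.315  0.008] [ 0.711 -0.283  0.039]
[220 189   9  21 157] 0.082 [0.633 0.386 0.062] [0.603 0.374 0.008] [0.679 0.4   0.082]
[304 202  51  28 945] 0.128 [0.578 0.005 0.065] [ 0.532 -0.088  0.008] [0.634 0.094 0.128]
[393 211  21  52 884] 0.106 [ 0.506 -0.267  0.032] [ 0.413 -0.304  0.008] [ 0.602 -0.235  0.106]
[230 216  19  24 272] 0.081 [0.528 0.329 0.066] [0.493 0.299 0.008] [0.578 0.363 0.081]
[260 232  16  15 186] 0.094 [0.49  0.227 0.082] [0.466 0.201 0.012] [0.516 0.254 0.094]
[287 270   7   7  16] 0.016 [0.367 0.144 0.012] [0.358 0.134 0.009] [0.38  0.156 0.016]
```

View pics/crop1.png

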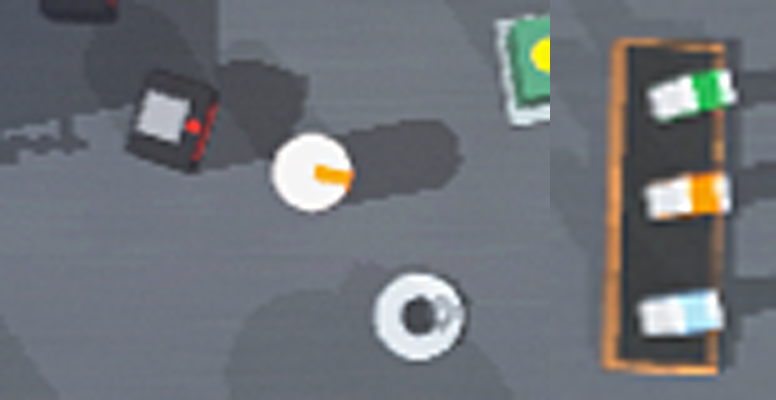

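The crop confirms it. The reader at crop (172,120) has its red window facing the tin at (312,173), with the orange mark at (352,180) pointing away from it. The amber cell is the middle one, at crop (690,195): frosted +y side on the left, amber top on the right. I'll move above the tin for a close look.

Emit:
jog_arm:
  series:
    - [[-40, -21, -8, 0, 0, 0, 85], [-40, -21, -8, 0, 0, 0, 85], [-40, -21, -8, 0, 0, 0, 85], [-40, -21, -8, 0, 0, 0, 85], [-40, -21, -8, 0, 0, 0, 85], [-40, -21, -8, 0, 0, 0, 85], [-40, -21, -8, 0, 0, 0, 85], [-40, -21, -8, 0, 0, 0, 85], [-40, -21, -8, 0, 0, 0, 85], [-38, -20, -8, 0, 0, 0, 85]]

```text
time_s: 1.1
eef_pos: [0.4906, 0.2275, 0.3113]
eef_rot: [-0.0, 0.152, 0.988, -0.0]
wrist_force: [0.9, 0.8, 0.2]
opening: 0.992
grasp_force: 0.0
```

Run:
```python
from h import *
c=shot('wrist'); cv2.imwrite('pics/w1.png',cv2.resize(c['frame'],(800,600),interpolation=cv2.INTER_CUBIC)); print(c['xyz'],R(c).round(3),c['fx'])
o=ctrl.get_obs(); print(o['eef_pos'],o['eef_rot'],o['q'])
```

```text
[0.41789348 0.25077581 0.45381635] [[ 0.301  0.911  0.283]
 [ 0.954 -0.287 -0.09 ]
 [-0.001  0.297 -0.955]] 371.1295068335515
[0.49527984 0.22308084 0.31254131] [ 0.00222745  0.15450489  0.98798886 -0.00113719] [ 0.20682569  0.0497924   1.58773936 -0.00371362  1.50070046 -1.05346317]
```

View pics/w1.png

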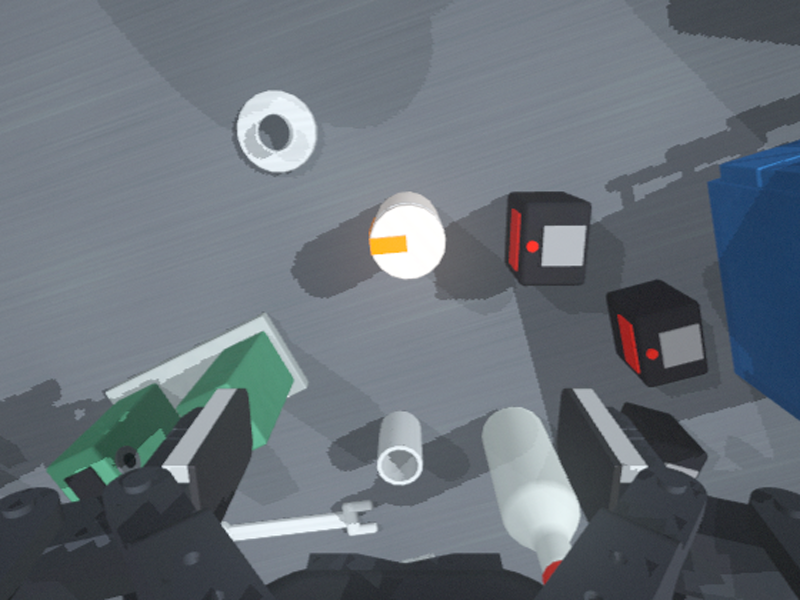

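The wrist view shows the tin at (408,240), its mark towards (372,244), the reader at (550,240) with its red window at (514,240), and the tester at lower left. Next I'll measure these from the depth map.

```bash
cat > m.py <<'E'
from h import *
def ray_xy(c,u,v,z):  # intersect pixel rays with plane height z
    d=np.stack([(u-c['cx'])/c['fx'],(v-c['cy'])/c['fy'],np.ones_like(u,float)],-1)@R(c).T
    o=np.array(c['xyz']); return (o+d*((z-o[2])/d[...,2])[...,None])[...,:2]
def mask_xy(c,m,z):
    v,u=np.nonzero(m); return ray_xy(c,u.astype(float),v.astype(float),z)
def rect(xy):
    (x,y),(w,h),a=cv2.minAreaRect((xy*1000).astype(np.float32)); return x,y,w,h,a
def tin(c,x=.491,y=.229):
    P=cloud(c); f=c['frame'].astype(int); near=np.hypot(P[...,0]-x,P[...,1]-y)<.045
    lid=near&(P[...,2]>.075)&(P[...,2]<.097)
    xy=mask_xy(c,lid,.085); hull=cv2.convexHull((xy*1000).astype(np.float32))
    (cx,cy),r=cv2.minEnclosingCircle(hull); (ex,ey),_,_=cv2.fitEllipse(hull)
    org=lid&(f[...,2]-f[...,0]>90)
    o=mask_xy(c,org,.085)*1000
    mu=o.mean(0); w=np.linalg.svd(o-mu)[2][0]; w=w*np.sign(w@(mu-[cx,cy]))
    print('tin',(cx,cy),r,(ex,ey),'zmed',np.median(P[lid][:,2]),'mark yaw line',np.degrees(np.arctan2(w[1],w[0])),'centroid',np.degrees(np.arctan2(mu[1]-cy,mu[0]-cx)))
E
python3 - <<'E'
from m import *
for n in('wrist','top'):
    c=load(n); P=cloud(c); f=c['frame'].astype(int); print(n); tin(c)
    m=(np.hypot(P[...,0]-.527,P[...,1]-.328)<.06)&(P[...,2]>.063)&(P[...,2]<.077)
    print('reader',rect(mask_xy(c,m,.07)),np.median(P[m][:,2]))
    red=(np.hypot(P[...,0]-.51,P[...,1]-.31)<.07)&(f[...,2]-f[...,1]>90)&(f[...,2]-f[...,0]>90)&(P[...,2]<.066)
    q=P[red]
    if len(q)>5: print('red',len(q),q.mean(0),np.linalg.svd(q[:,:2]-q[:,:2].mean(0))[2][0])
    m=(abs(P[...,0]-.58)<.08)&(abs(P[...,1]-.005)<.12)&(P[...,2]>.11)&(P[...,2]<.126)
    nn,l,s,ce=cv2.connectedComponentsWithStats(m.astype(np.uint8))
    for i in range(1,nn):
        if s[i,4]>30: print('post',s[i],rect(mask_xy(c,l==i,.118)))
    m=(abs(P[...,0]-.506)<.12)&(abs(P[...,1]+.267)<.06)&(P[...,2]>.085)&(P[...,2]<.105)
    nn,l,s,ce=cv2.connectedComponentsWithStats(m.astype(np.uint8))
    for i in range(1,nn):
        if s[i,4]>10: print('cell',s[i],rect(mask_xy(c,l==i,.095)))
E
```

```text
wrist
tin (490.739501953125, 229.20263671875) 27.25727653503418 (490.71759033203125, 229.22776794433594) zmed 0.08485236801821078 mark yaw line -101.61638128579393 centroid -96.96899441266953
reader (527.6063842773438, 330.8008117675781, 50.3685302734375, 63.08358383178711, 72.50545501708984) 0.07001495143527958
red 240 [0.52083971 0.30710349 0.05086547] [ 0.95614539 -0.29289246]
post [123 265  42  27 316] (548.057373046875, 61.54987335205078, 10.840767860412598, 48.092674255371094, 8.020683288574219)
post [175 287  13  28 186] (584.12548828125, 88.11166381835938, 11.875429153442383, 31.699256896972656, 70.07270050048828)
post [  32  309   55   42 1346] (579.7179565429688, -47.21706008911133, 39.26870346069336, 52.94186019897461, 9.605154037475586)
top
tin (490.68212890625, 227.92918395996094) 26.774744033813477 (490.8499450683594, 228.3778839111328) zmed 0.08365794191584575 mark yaw line -105.05558323940124 centroid -100.89080031033974
reader (528.554931640625, 330.69842529296875, 49.88638687133789, 62.496315002441406, 72.43775177001953) 0.06942514786864729
post [340 203  15  17 188] (589.3385620117188, -50.323936462402344, 55.8098030090332, 47.37649154663086, 9.2129545211792)
post [308 208  15  17 190] (571.8834228515625, 61.990013122558594, 55.27942657470703, 44.95962905883789, 9.502586364746094)
cell [405 216   9   7  41] (566.0111083984375, -273.6059875488281, 18.901506423950195, 26.956302642822266, 14.423111915588379)
cell [404 232   9   6  40] (510.18756103515625, -269.805419921875, 17.710657119750977, 28.445043563842773, 0.4339520037174225)
cell [403 250   9   7  39] (443.91143798828125, -265.3794860839844, 18.70722198486328, 24.951101303100586, 14.321097373962402)
```

Emit:
jog_arm:
  series:
    - [[0, 0, 15, 0, 0, 0.149, 85], [0, 0, 15, 0, 0, 0.149, 85], [0, 0, 15, 0, 0, 0.149, 85], [0, 0, 15, 0, 0, 0.149, 85], [0, 0, 15, 0, 0, 0.149, 85], [0, 0, 15, 0, 0, 0.149, 85], [0, 0, 15, 0, 0, 0.149, 85], [0, 0, 15, 0, 0, 0.149, 85], [0, 0, 15, 0, 0, 0.149, 85], [0, 0, 15, 0, 0, 0.149, 85]]

```text
time_s: 2.15
eef_pos: [0.4892, 0.2293, 0.1602]
eef_rot: [-0.0, 0.784, 0.621, -0.0]
wrist_force: [-0.4, -0.1, -0.2]
opening: 0.995
grasp_force: 0.0
```

Emit:
jog_arm:
  series:
    - [[0, 0, 0, 0, 0, 0, 85], [0, 0, 0, 0, 0, 0, 85], [0, 0, 0, 0, 0, 0, 85], [0, 0, 0, 0, 0, 0, 85], [0, 0, 0, 0, 0, 0, 85], [0, 0, 0, 0, 0, 0, 85], [0, 0, 0, 0, 0, 0, 85], [0, 0, 0, 0, 0, 0, 85], [0, 0, 0, 0, 0, 0, 85], [0, 0, 0, 0, 0, 0, 85]]

```text
time_s: 3.15
eef_pos: [0.4897, 0.2292, 0.1613]
eef_rot: [-0.0, 0.782, 0.623, -0.0]
wrist_force: [0.3, -0.5, -0.3]
opening: 0.998
grasp_force: 0.0
```

```bash
cat >> m.py <<'E'
def tool(goal=None):
    from scipy.spatial.transform import Rotation as Q
    o=ctrl.get_obs(); p=o['eef_pos']; w,x,y,z=o['eef_rot']; M=Q.from_quat([x,y,z,w]).as_matrix()
    print('tcp',p.round(4),'yaw_y',np.degrees(np.arctan2(M[1,1],M[0,1])).round(2),'tilt',M[:,2].round(4),'q6',o['q'][5].round(3),'open',round(o['opening']*85.4,1),'F',o['wrist_force'].round(1),'grip',round(o['grasp_force'],1),'t',o['time_s'])
    if goal is not None: print('shift mm in tool',(M.T@(np.array(goal)-p)*1000).round(1))
E
python3 - <<'E'
from m import *
c=shot('wrist'); tin(c); tool([.4907,.2290,.045])
E
```

```text
tin (492.3655090332031, 230.26846313476562) 28.33525276184082 (492.02532958984375, 230.59413146972656) zmed 0.08493404266770567 mark yaw line -101.93165224769334 centroid -102.76839995168443
tcp [0.4897 0.2292 0.1613] yaw_y -12.89 tilt [-1.e-04  0.e+00 -1.e+00] q6 0.443 open 84.9 F [ 0.2  0.  -0.5] grip 0.0 t 3.2
shift mm in tool [ -0.    1.  116.3]
```

Emit:
jog_arm:
  series:
    - [[0.5, 1.5, 14, 0, 0, 0, 85], [0, 0, 14, 0, 0, 0, 85], [0, 0, 14, 0, 0, 0, 85], [0, 0, 14, 0, 0, 0, 85], [0, 0, 14, 0, 0, 0, 85], [0, 0, 14, 0, 0, 0, 85], [0, 0, 14, 0, 0, 0, 85], [0, 0, 12, 0, 0, 0, 85], [0, 0, 6, 0, 0, 0, 85], [0, 0, 0, 0, 0, 0, 70]]

```text
time_s: 4.2
eef_pos: [0.4906, 0.2292, 0.0442]
eef_rot: [-0.0, 0.782, 0.623, -0.001]
wrist_force: [-0.4, -0.6, 0.2]
opening: 0.848
grasp_force: 0.0
```

Emit:
jog_arm:
  series:
    - [[0, 0, 0, 0, 0, 0, 60], [0, 0, 0, 0, 0, 0, 55], [0, 0, 0, 0, 0, 0, 50], [0, 0, 0, 0, 0, 0, 45], [0, 0, 0, 0, 0, 0, 40], [0, 0, 0, 0, 0, 0, 40], [0, 0, 0, 0, 0, 0, 40], [0, 0, 0, 0, 0, 0, 40], [0, 0, 0, 0, 0, 0, 40], [0, 0, 0, 0, 0, 0, 40]]

```text
time_s: 5.2
eef_pos: [0.4922, 0.2296, 0.0464]
eef_rot: [0.0, 0.782, 0.623, 0.001]
wrist_force: [-0.3, -0.7, 6.8]
opening: 0.616
grasp_force: 62.7
```

Emit:
jog_arm:
  series:
    - [[0, 0, 0, 0, 0, -0.08, 40], [0, 0, 0, 0, 0, -0.145, 40], [0, 0, 0, 0, 0, -0.145, 40], [0, 0, 0, 0, 0, -0.145, 40], [0, 0, 0, 0, 0, -0.145, 40], [0, 0, 0, 0, 0, -0.145, 40], [0, 0, 0, 0, 0, -0.145, 40], [0, 0, 0, 0, 0, -0.145, 40], [0, 0, 0, 0, 0, -0.145, 40], [0, 0, 0, 0, 0, -0.145, 40]]

```text
time_s: 6.2
eef_pos: [0.491, 0.2295, 0.0463]
eef_rot: [-0.0, 0.201, 0.98, -0.0]
wrist_force: [-4.0, -0.8, 10.8]
opening: 0.615
grasp_force: 63.5
```

Emit:
jog_arm:
  series:
    - [[0, 0, 0, 0, 0, -0.145, 40], [0, 0, 0, 0, 0, -0.145, 40], [0, 0, 0, 0, 0, -0.145, 40], [0, 0, 0, 0, 0, -0.145, 40], [0, 0, 0, 0, 0, -0.145, 40], [0, 0, 0, 0, 0, -0.145, 40], [0, 0, 0, 0, 0, -0.145, 40], [0, 0, 0, 0, 0, -0.145, 40], [0, 0, 0, 0, 0, -0.145, 40], [0, 0, 0, 0, 0, -0.145, 40]]

```text
time_s: 7.2
eef_pos: [0.4923, 0.229, 0.0463]
eef_rot: [0.001, -0.499, 0.867, -0.001]
wrist_force: [-0.3, -1.6, 5.7]
opening: 0.618
grasp_force: 63.4
```

Emit:
jog_arm:
  series:
    - [[0, 0, 0, 0, 0, -0.12, 40], [0, 0, 0, 0, 0, -0.065, 40], [0, 0, 0, 0, 0, 0, 40], [0, 0, 0, 0, 0, 0, 40], [0, 0, 0, 0, 0, 0, 40], [0, 0, 0, 0, 0, 0, 40], [0, 0, 0, 0, 0, 0, 40], [0, 0, 0, 0, 0, 0, 40], [0, 0, 0, 0, 0, 0, 40], [0, 0, 0, 0, 0, 0, 40]]

```text
time_s: 8.2
eef_pos: [0.4924, 0.2293, 0.0463]
eef_rot: [0.001, -0.575, 0.818, -0.001]
wrist_force: [-0.6, -1.8, 6.1]
opening: 0.62
grasp_force: 63.3
```

Run:
```python
from m import *
tool(); c=shot('wrist'); cv2.imwrite('pics/w2.png',c['frame'])
try: tin(c)
except Exception as e: print(e)
try: tin(shot('top'))
except Exception as e: print(e)
```

```text
tcp [0.4924 0.2293 0.0463] yaw_y 160.15 tilt [ 2.4e-03 -1.0e-04 -1.0e+00] q6 -2.577 open 53.0 F [-0.6 -1.8  6.1] grip 63.3 t 8.2
tin (491.8085632324219, 231.1488037109375) 50.014625549316406 (490.0692443847656, 227.13893127441406) zmed 0.08486603212887885 mark yaw line 70.88016501235725 centroid 66.8931927076555
OpenCV(4.12.0) /io/opencv/modules/imgproc/src/shapedescr.cpp:201: error: (-215:Assertion failed) count >= 0 && (depth == CV_32F || depth == CV_32S) in function 'minEnclosingCircle'
```

View pics/w2.png

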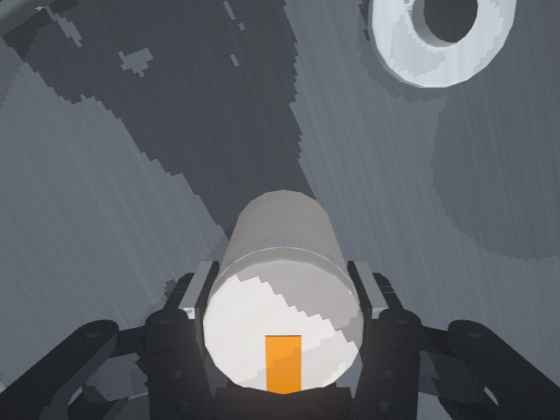

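The stripe (265–301, 335–392) is vertical in the picture, perpendicular to the closing line, so the mark heading is about 70–71°. That matches the target, so I'll release, rise and check.

Emit:
jog_arm:
  series:
    - [[0, 0, 0, 0, 0, 0, 58], [0, 0, 0, 0, 0, 0, 62], [0, 0, 0, 0, 0, 0, 70], [0, 0, 0, 0, 0, 0, 80], [0, 0, 0, 0, 0, 0, 85], [0, 0, 0, 0, 0, 0, 85], [0, 0, 0, 0, 0, 0, 85], [0, 0, -10, 0, 0, 0, 85], [0, 0, -15, 0, 0, 0, 85], [0, 0, -20, 0, 0, 0, 85]]

```text
time_s: 9.3
eef_pos: [0.491, 0.2293, 0.0913]
eef_rot: [-0.0, -0.575, 0.818, 0.0]
wrist_force: [-0.5, -0.4, -0.4]
opening: 0.997
grasp_force: 0.0
```

Emit:
jog_arm:
  series:
    - [[0, 0, -25, 0, 0, 0, 85], [0, 0, -30, 0, 0, 0, 85], [0, 0, -35, 0, 0, 0, 85], [0, 0, -40, 0, 0, 0, 85], [0, 0, -35, 0, 0, 0, 85], [0, 0, -30, 0, 0, 0, 85], [0, 0, -10, 0, 0, 0, 85], [0, 0, 0, 0, 0, 0, 85], [0, 0, 0, 0, 0, 0, 85], [0, 0, 0, 0, 0, 0, 85]]

```text
time_s: 10.3
eef_pos: [0.4903, 0.2291, 0.2932]
eef_rot: [-0.002, -0.575, 0.818, 0.001]
wrist_force: [-0.3, -0.8, 0.2]
opening: 0.995
grasp_force: 0.0
```

Run:
```python
from m import *
tool([.505,-.267,.28]); c=shot('wrist'); tin(c); tin(shot('top'))
```

```text
tcp [0.4903 0.2291 0.2932] yaw_y 160.14 tilt [-3.4e-03 -8.0e-04 -1.0e+00] q6 -2.577 open 85.0 F [-0.3 -0.8  0.2] grip 0.0 t 10.3
shift mm in tool [ 461.6 -182.4   13.6]
tin (491.6765441894531, 228.8989715576172) 27.451725006103516 (491.848388671875, 228.73158264160156) zmed 0.08484203675286209 mark yaw line 71.60999488128876 centroid 71.67663363082096Traceback (most recent call last):
  File "<stdin>", line 2, in <module>
  File "m.py", line 13, in tin
    (cx,cy),r=cv2.minEnclosingCircle(hull); (ex,ey),_,_=cv2.fitEllipse(hull)
              ~~~~~~~~~~~~~~~~~~~~~~^^^^^^
cv2.error: OpenCV(4.12.0) /io/opencv/modules/imgproc/src/shapedescr.cpp:201: error: (-215:Assertion failed) count >= 0 && (depth == CV_32F || depth == CV_32S) in function 'minEnclosingCircle'
```

Emit:
jog_arm:
  series:
    - [[23, -9, 0, 0, 0, 0, 85], [46, -18, 1, 0, 0, 0, 85], [46, -18, 1, 0, 0, 0, 85], [46, -18, 1, 0, 0, 0, 85], [46, -18, 1, 0, 0, 0, 85], [46, -18, 0, 0, 0, 0, 85], [23, -9, 0, 0, 0, 0, 85], [0, 0, 0, 0, 0, 0, 85], [0, 0, 0, 0, 0, 0, 85], [0, 0, 0, 0, 0, 0, 85]]

```text
time_s: 11.4
eef_pos: [0.5027, -0.0547, 0.2908]
eef_rot: [-0.005, -0.569, 0.822, -0.003]
wrist_force: [-0.3, 0.0, -0.3]
opening: 0.996
grasp_force: 0.0
```

Run:
```python
from m import *
tool([.505,-.267,.28]); c=shot('wrist'); cv2.imwrite('pics/w3.png',c['frame'])
P=cloud(c)
m=(abs(P[...,0]-.58)<.08)&(abs(P[...,1]-.005)<.12)&(P[...,2]>.113)&(P[...,2]<.123)
nn,l,s,ce=cv2.connectedComponentsWithStats(m.astype(np.uint8))
for i in range(1,nn):
    if s[i,4]>30: print('post',s[i],rect(mask_xy(c,l==i,.118)))
m=(abs(P[...,0]-.58)<.1)&(abs(P[...,1]-.005)<.14)&(P[...,2]>.01)&(P[...,2]<.123)
print(rect(P[m][:,:2]))
```

```text
tcp [ 0.5027 -0.0547  0.2908] yaw_y 159.41 tilt [-0.0043 -0.0098 -0.9999] q6 -3.118 open 85.1 F [-0.3  0.  -0.3] grip 0.0 t 11.4
shift mm in tool [197.8 -76.8  12.9]
post [ 155  185   76   68 2916] (589.8670654296875, -52.082435607910156, 56.20573043823242, 44.74230194091797, 8.93408489227295)
post [ 222  286   70   58 2325] (572.2235717773438, 60.03994369506836, 56.350608825683594, 45.909339904785156, 9.195806503295898)
(617.52197265625, 30.724258422851562, 157.97113037109375, 209.30374145507812, 8.860273361206055)
```

View pics/w3.png

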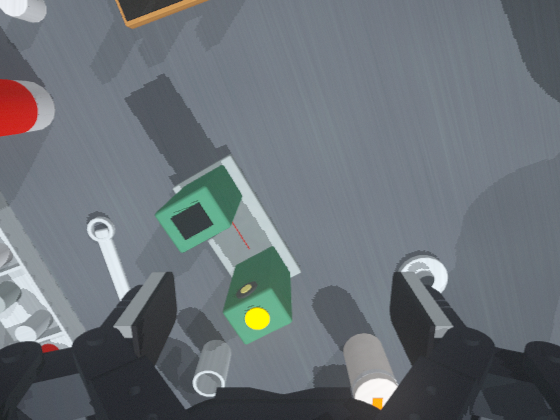

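The view shows the detector post (dark top) at (193,220) and the lamp post (yellow disc) at (257,318). The posts measure 56x45 mm, which fits. Joint 6 reached its limit, so I'll unwind it now and move over the amber cell.

Emit:
jog_arm:
  series:
    - [[0, 0, 0, 0, 0, 0.145, 85], [0, 0, 0, 0, 0, 0.145, 85], [0, 0, 0, 0, 0, 0.145, 85], [0, 0, 0, 0, 0, 0.145, 85], [0, 0, 0, 0, 0, 0.145, 85], [0, 0, 0, 0, 0, 0.145, 85], [0, 0, 0, 0, 0, 0.145, 85], [0, 0, 0, 0, 0, 0.145, 85], [0, 0, 0, 0, 0, 0.05, 85], [0, 0, 0, 0, 0, 0, 85]]

```text
time_s: 12.45
eef_pos: [0.5028, -0.055, 0.2912]
eef_rot: [-0.002, -0.0, 1.0, -0.005]
wrist_force: [0.6, 0.3, -0.1]
opening: 0.997
grasp_force: 0.0
```

Run:
```python
from m import *
tool([.507,-.267,.28])
```

```text
tcp [ 0.5028 -0.055   0.2912] yaw_y 90.05 tilt [-0.0035 -0.0104 -0.9999] q6 -1.907 open 85.2 F [ 0.6  0.3 -0.1] grip 0.0 t 12.45
shift mm in tool [  -4.  -211.9   13.4]
```

Emit:
jog_arm:
  series:
    - [[0, -15, 0, -0.0104, -0.0035, 0, 85], [-1, -30, 2, 0, 0, 0, 85], [-1, -35, 2, 0, 0, 0, 85], [-1, -35, 2, 0, 0, 0, 85], [-1, -35, 2, 0, 0, 0, 85], [0, -30, 2, 0, 0, 0, 85], [0, -20, 2, 0, 0, 0, 85], [0, -12, 0, 0, 0, 0, 85], [0, 0, 0, 0, 0, 0, 85], [0, 0, 0, 0, 0, 0, 85]]

```text
time_s: 13.45
eef_pos: [0.5067, -0.2674, 0.2794]
eef_rot: [-0.0, 0.0, 1.0, 0.0]
wrist_force: [0.5, 0.6, 0.5]
opening: 0.996
grasp_force: 0.0
```

Run:
```python
from m import *
tool([.507,-.267,.28]); c=shot('wrist'); cv2.imwrite('pics/w4.png',cv2.resize(c['frame'],(800,600),interpolation=cv2.INTER_CUBIC))
P=cloud(c)
m=(abs(P[...,0]-.506)<.12)&(abs(P[...,1]+.267)<.06)&(P[...,2]>.089)&(P[...,2]<.100)
nn,l,s,ce=cv2.connectedComponentsWithStats(m.astype(np.uint8))
for i in range(1,nn):
    if s[i,4]>30: print('cell',s[i],rect(mask_xy(c,l==i,.095)),np.median(P[l==i][:,2]))
```

```text
tcp [ 0.5067 -0.2674  0.2794] yaw_y 89.98 tilt [-1.e-04  5.e-04 -1.e+00] q6 -2.263 open 85.0 F [0.5 0.6 0.5] grip 0.0 t 13.45
shift mm in tool [-0.3  0.4 -0.6]
cell [268  95  31  28 668] (445.50579833984375, -267.0563049316406, 20.032917022705078, 23.936933517456055, 9.620153427124023) 0.09488975493428145
cell [264 170  28  25 593] (509.8752136230469, -271.8788146972656, 21.239164352416992, 23.986663818359375, 5.930750370025635) 0.09485408366535586
cell [261 228  29  25 536] (566.37060546875, -274.7805480957031, 22.200674057006836, 24.21592140197754, 12.138726234436035) 0.09478781502080263
```

View pics/w4.png

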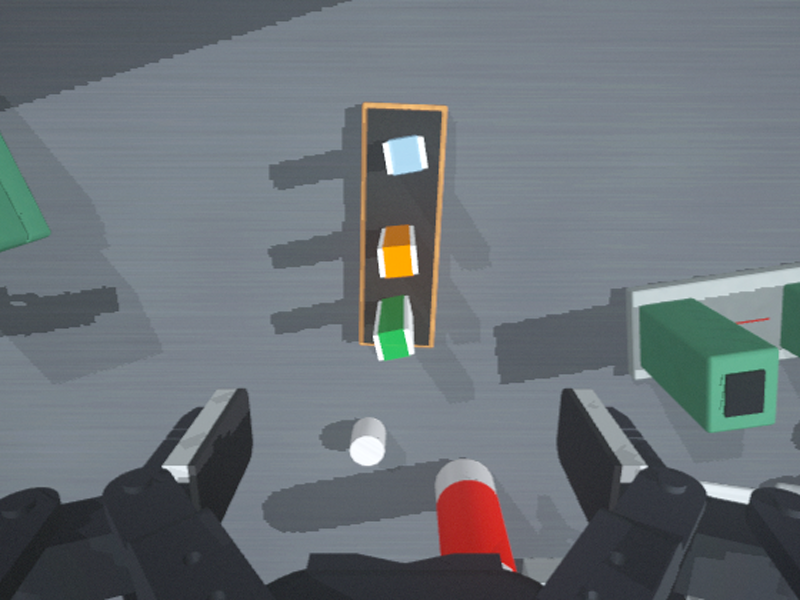

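Cells in the wrist view: pale (405,155), amber (398,262) in the middle, green (393,335). The amber top measures 24x21 mm at z=0.095, so it is the right one. I'll align and come closer.

Emit:
jog_arm:
  series:
    - [[-2.3, -4.4, 10, 0, 0, 0, 85], [0, 0, 15, 0, 0, -0.03, 85], [0, 0, 20, 0, 0, -0.03, 85], [0, 0, 20, 0, 0, -0.036, 85], [0, 0, 20, 0, 0, 0, 85], [0, 0, 15, 0, 0, 0, 85], [0, 0, 10, 0, 0, 0, 85], [0, 0, 0, 0, 0, 0, 85], [0, 0, 0, 0, 0, 0, 85], [0, 0, 0, 0, 0, 0, 85]]

```text
time_s: 14.5
eef_pos: [0.5094, -0.2733, 0.1705]
eef_rot: [0.001, -0.047, 0.999, -0.001]
wrist_force: [0.3, 0.2, 1.0]
opening: 0.999
grasp_force: 0.0
```

Run:
```python
from m import *
tool([.509,-.2718,.061]); c=shot('wrist'); cv2.imwrite('pics/w5.png',cv2.resize(c['frame'][200:410,140:420],(800,600),interpolation=cv2.INTER_CUBIC))
P=cloud(c)
for lo,hi in((.089,.100),(.093,.097)):
  m=(abs(P[...,0]-.506)<.12)&(abs(P[...,1]+.267)<.06)&(P[...,2]>lo)&(P[...,2]<hi)
  nn,l,s,ce=cv2.connectedComponentsWithStats(m.astype(np.uint8))
  for i in range(1,nn):
    if s[i,4]>100: print('cell',s[i],rect(mask_xy(c,l==i,.095)),np.median(P[l==i][:,2]))
```

```text
tcp [ 0.5094 -0.2733  0.1705] yaw_y 95.43 tilt [ 0.0014 -0.0015 -1.    ] q6 -2.363 open 85.3 F [0.3 0.2 1. ] grip 0.0 t 14.5
shift mm in tool [  0.4   1.7 109.5]
cell [ 283   95   43   39 1476] (445.55072021484375, -266.932861328125, 20.070629119873047, 23.944355010986328, 9.391215324401855) 0.09489350218647692
cell [ 266  202   39   34 1260] (509.57843017578125, -271.7576599121094, 21.750274658203125, 23.930803298950195, 5.514797210693359) 0.09476421762398626
cell [ 253  281   39   33 1075] (565.7898559570312, -274.852294921875, 23.513446807861328, 24.206674575805664, 11.67627239227295) 0.09472751337382337
cell [ 283   95   43   39 1460] (445.58673095703125, -266.926025390625, 19.993207931518555, 23.94461441040039, 9.404580116271973) 0.09490002200315006
cell [ 266  204   39   32 1188] (510.21734619140625, -271.6954650878906, 20.466955184936523, 23.930805206298828, 5.512058734893799) 0.0948174661310021
cell [253 284  39  30 966] (566.869384765625, -274.70867919921875, 21.34098243713379, 24.051054000854492, 11.67627239227295) 0.09484919649495367
```

View pics/w5.png

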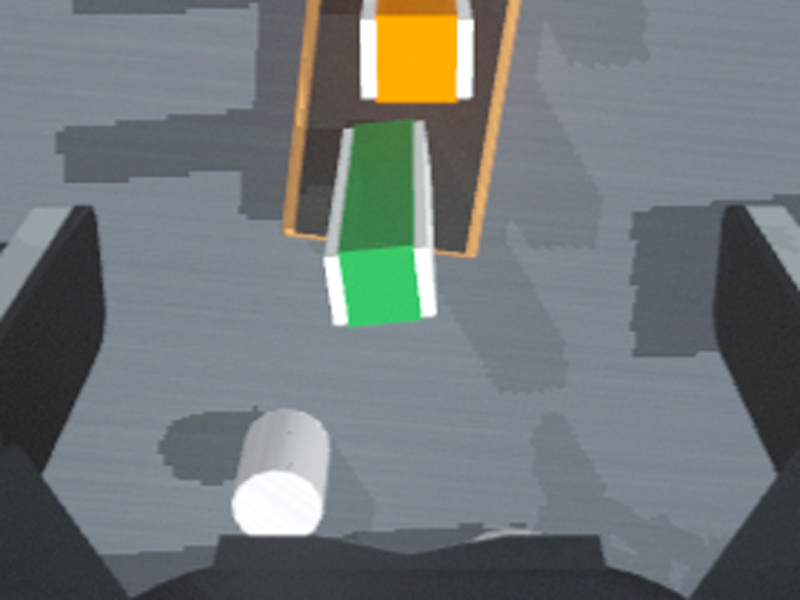

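Emit:
jog_arm:
  series:
    - [[-1.4, 0, 10, 0, 0, 0, 85], [0, 0, 12, 0, 0, 0, 85], [0, 0, 15, 0, 0, 0, 85], [0, 0, 15, 0, 0, 0, 85], [0, 0, 15, 0, 0, 0, 85], [0, 0, 15, 0, 0, 0, 85], [0, 0, 12, 0, 0, 0, 85], [0, 0, 10, 0, 0, 0, 85], [0, 0, 5, 0, 0, 0, 85], [0, 0, 0, 0, 0, 0, 85]]

```text
time_s: 15.55
eef_pos: [0.5099, -0.2724, 0.0596]
eef_rot: [-0.001, -0.047, 0.999, 0.0]
wrist_force: [-0.5, -0.3, -0.0]
opening: 0.995
grasp_force: 0.0
```

Emit:
jog_arm:
  series:
    - [[0, 0, 0, 0, 0, 0, 85], [0, 0, 0, 0, 0, 0, 70], [0, 0, 0, 0, 0, 0, 60], [0, 0, 0, 0, 0, 0, 50], [0, 0, 0, 0, 0, 0, 42], [0, 0, 0, 0, 0, 0, 35], [0, 0, 0, 0, 0, 0, 31], [0, 0, 0, 0, 0, 0, 28], [0, 0, 0, 0, 0, 0, 26], [0, 0, 0, 0, 0, 0, 24]]

```text
time_s: 16.55
eef_pos: [0.5102, -0.2726, 0.0603]
eef_rot: [-0.0, -0.047, 0.999, 0.0]
wrist_force: [0.2, 0.6, 0.4]
opening: 0.281
grasp_force: 1.0
```

Emit:
jog_arm:
  series:
    - [[0, 0, 0, 0, 0, 0, 22], [0, 0, 0, 0, 0, 0, 18], [0, 0, 0, 0, 0, 0, 15], [0, 0, 0, 0, 0, 0, 15], [0, 0, 0, 0, 0, 0, 15], [0, 0, 0, 0, 0, 0, 15], [0, 0, 0, 0, 0, 0, 15], [0, 0, 0, 0, 0, 0, 15], [0, 0, 0, 0, 0, 0, 15], [0, 0, 0, 0, 0, 0, 15]]

```text
time_s: 17.55
eef_pos: [0.5102, -0.2727, 0.0604]
eef_rot: [-0.0, -0.047, 0.999, -0.0]
wrist_force: [0.8, 1.0, 2.5]
opening: 0.272
grasp_force: 58.7
```

Run:
```python
from m import *
tool([.5105,-.2717,.061])
```

```text
tcp [ 0.5102 -0.2727  0.0604] yaw_y 95.42 tilt [-0.e+00 -3.e-04 -1.e+00] q6 -2.361 open 23.3 F [0.8 1.  2.5] grip 58.7 t 17.55
shift mm in tool [-0.4  1.  -0.6]
```

Emit:
jog_arm:
  series:
    - [[0, 0, -3, 0, 0, 0, 15], [0, 0, -8, 0, 0, 0, 15], [0, 0, -15, 0, 0, 0, 15], [0, 0, -25, 0, 0, 0, 15], [0, 0, -30, 0, 0, 0, 15], [0, 0, -35, 0, 0, 0, 15], [0, 0, -35, 0, 0, 0, 15], [0, 0, -30, 0, 0, 0, 15], [0, 0, -18, 0, 0, 0, 15], [0, 0, -8, 0, 0, 0, 15]]

```text
time_s: 18.55
eef_pos: [0.5111, -0.2733, 0.2713]
eef_rot: [0.002, -0.047, 0.999, -0.002]
wrist_force: [0.5, -0.8, -0.6]
opening: 0.268
grasp_force: 58.7
```

Emit:
jog_arm:
  series:
    - [[0, 0, 0, 0, 0, 0.08, 15], [0, 0, 0, 0, 0, 0.14, 15], [0, 0, 0, 0, 0, 0.14, 15], [0, 0, 0, 0, 0, 0.14, 15], [0, 0, 0, 0, 0, 0.14, 15], [0, 0, 0, 0, 0, 0.14, 15], [0, 0, 0, 0, 0, 0.14, 15], [0, 0, 0, 0, 0, 0.14, 15], [0, 0, 0, 0, 0, 0.14, 15], [0, 0, 0, 0, 0, 0.14, 15]]

```text
time_s: 19.55
eef_pos: [0.5098, -0.2724, 0.2669]
eef_rot: [-0.001, 0.586, 0.811, -0.0]
wrist_force: [0.3, -0.5, -1.0]
opening: 0.272
grasp_force: 58.7
```

Emit:
jog_arm:
  series:
    - [[0, 0, 0, 0, 0, 0.11, 15], [0, 0, 0, 0, 0, 0.058, 15], [0, 0, 0, 0, 0, 0, 15], [0, 0, 0, 0, 0, 0, 15], [0, 0, 0, 0, 0, 0, 15], [0, 0, 0, 0, 0, 0, 15], [0, 0, 0, 0, 0, 0, 15], [0, 0, 0, 0, 0, 0, 15], [0, 0, 0, 0, 0, 0, 15], [0, 0, 0, 0, 0, 0, 15]]

```text
time_s: 20.55
eef_pos: [0.5102, -0.2726, 0.2674]
eef_rot: [0.0, 0.649, 0.761, -0.0]
wrist_force: [-0.1, -0.2, -1.1]
opening: 0.275
grasp_force: 58.7
```

Run:
```python
from m import *
tool([.5808,.0045,.24])
```

```text
tcp [ 0.5102 -0.2726  0.2674] yaw_y 9.03 tilt [-2.e-04 -2.e-04 -1.e+00] q6 -0.853 open 23.5 F [-0.1 -0.2 -1.1] grip 58.7 t 20.55
shift mm in tool [262.6 113.2  27.3]
```

Emit:
jog_arm:
  series:
    - [[10, 4, 0, 0, 0, 0, 15], [22, 9, 0, 0, 0, 0, 15], [32, 14, 0, 0, 0, 0, 15], [38, 17, 0, 0, 0, 0, 15], [38, 17, 0, 0, 0, 0, 15], [38, 17, 0, 0, 0, 0, 15], [36, 15, 0, 0, 0, 0, 15], [26, 11, 0, 0, 0, 0, 15], [16, 6, 0, 0, 0, 0, 15], [6.6, 3, 0, 0, 0, 0, 15]]

```text
time_s: 21.55
eef_pos: [0.5806, 0.007, 0.2673]
eef_rot: [-0.0, 0.648, 0.761, 0.0]
wrist_force: [0.4, 0.4, -1.3]
opening: 0.274
grasp_force: 58.8
```

Emit:
jog_arm:
  series:
    - [[0, 0, 0, 0, 0, 0, 15], [0, 0, 0, 0, 0, 0, 15], [0, 0, 0, 0, 0, 0, 15], [0, 0, 3, 0, 0, 0, 15], [0, 0, 5, 0, 0, 0, 15], [0, 0, 6, 0, 0, 0, 15], [0, 0, 6, 0, 0, 0, 15], [0, 0, 5, 0, 0, 0, 15], [0, 0, 3, 0, 0, 0, 15], [0, 0, 0, 0, 0, 0, 15]]

```text
time_s: 22.55
eef_pos: [0.5803, 0.0045, 0.2386]
eef_rot: [-0.001, 0.649, 0.761, -0.0]
wrist_force: [0.4, -0.0, -0.5]
opening: 0.274
grasp_force: 58.8
```

Run:
```python
from m import *
tool([.5808,.0045,.1204]); c=shot('wrist'); cv2.imwrite('pics/w6.png',cv2.resize(c['frame'],(800,600)))
P=cloud(c); f=c['frame'].astype(int)
for lo,hi in((.110,.126),(.114,.122)):
  m=(abs(P[...,0]-.58)<.08)&(abs(P[...,1]-.005)<.12)&(P[...,2]>lo)&(P[...,2]<hi)
  nn,l,s,ce=cv2.connectedComponentsWithStats(m.astype(np.uint8))
  for i in range(1,nn):
    if s[i,4]>100: print('post',s[i],rect(mask_xy(c,l==i,.118)))
am=(f[...,2]-f[...,0]>90)&(f[...,1]-f[...,0]>40)&(P[...,2]>.15)
if am.sum(): print('amber',am.sum(),P[am].mean(0),P[am].min(0),P[am].max(0))
```

```text
tcp [0.5803 0.0045 0.2386] yaw_y 9.02 tilt [-0.0013  0.     -1.    ] q6 -0.354 open 23.4 F [ 0.4 -0.  -0.5] grip 58.8 t 22.55
shift mm in tool [-1.000e-01  6.000e-01  1.181e+02]
post [ 246   83   82   68 5292] (573.1110229492188, 62.24433898925781, 55.349456787109375, 45.140289306640625, 9.056443214416504)
post [250 237   8  20 124] (563.7300415039062, -37.404212951660156, 5.357485771179199, 16.008625030517578, 7.545455455780029)
post [308 237  14  20 238] (610.0980834960938, -29.97900390625, 9.934561729431152, 16.15744400024414, 10.812582969665527)
post [ 246   83   82   66 5252] (572.999755859375, 62.94199752807617, 55.34946823120117, 43.72735595703125, 9.056449890136719)
post [250 239   8  18 109] (563.838134765625, -38.219600677490234, 5.357461452484131, 14.363621711730957, 7.545228481292725)
post [308 239  14  18 213] (610.2523803710938, -30.786663055419922, 9.934561729431152, 14.512933731079102, 10.812582969665527)
amber 5990 [0.57931248 0.00993288 0.25734857] [ 0.56831937 -0.00728278  0.19787042] [0.59037104 0.07999949 0.38106949]
```

View pics/w6.png

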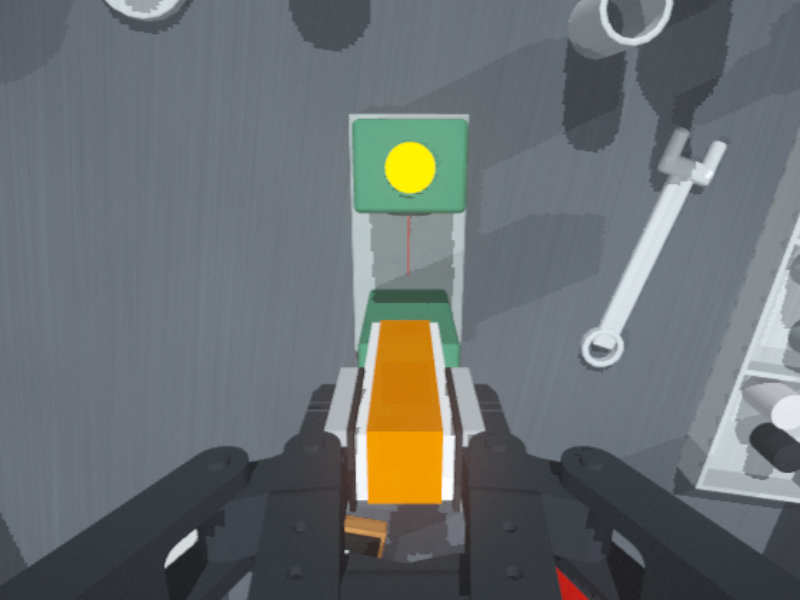

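The wrist view shows the cell held straight between the pads, its frosted plates against them. The lamp post is at (410,165), the beam at u=408, and the cell is centred at u≈405. Next I'll compute the cell's own offset from the same picture.

Run:
```python
from m import *
c=load('wrist'); P=cloud(c)
m=(np.hypot(P[...,0]-.58,P[...,1]-.0045)<.035)&(P[...,2]>.268)&(P[...,2]<.279)
nn,l,s,ce=cv2.connectedComponentsWithStats(m.astype(np.uint8))
for i in range(1,nn):
    if s[i,4]>200: z=np.median(P[l==i][:,2]); print(s[i],z,rect(mask_xy(c,l==i,z)))
f=c['frame'].astype(int)
am=(f[...,2]-f[...,0]>90)&(f[...,1]-f[...,0]>40)&(P[...,2]<.27)&(P[...,2]>.18); am[:200]=0
print('foot z',np.percentile(P[am][:,2],[0,1,3]))
yaxis=np.array([np.cos(np.radians(9)),np.sin(np.radians(9))])
for zz in(.205,.22,.24,.26):
    k=am&(abs(P[...,2]-zz)<.003); q=P[k][:,:2]; print(zz,len(q),'front face mean',q.mean(0),'lat',(q@yaxis).min(),(q@yaxis).max())
for nm,p in(('tcp',[.5803,.0045]),('lamp',[.5731,.0624]),('beam',[.5812,.005])): print(nm,np.array(p)@yaxis)
red=(f[...,2]-f[...,1]>40)&(f[...,2]-f[...,0]>40)&(f[...,1]-f[...,0]<25); red[:145]=0; red[195:]=0; red[:,:270]=0;red[:,300:]=0
q=P[red]; print('beamline',len(q),q.mean(0),(q[:,:2]@yaxis).mean())
```

```text
[ 209  287  148   71 5480] 0.27310321645632385 (579.8892211914062, 5.514749526977539, 48.826019287109375, 27.50429916381836, 9.132742881774902)
foot z [0.19787042 0.19937383 0.20207916]
0.205 141 front face mean [0.57870658 0.01375541] lat 0.5649625682578182 0.5822896898709901
0.22 186 front face mean [0.57863536 0.01369535] lat 0.5651559417118525 0.5821635547452488
0.24 266 front face mean [0.57894522 0.01374296] lat 0.5649735287889001 0.5823919202658016
0.26 387 front face mean [0.57873267 0.01374773] lat 0.5649137327249486 0.5824993522366523
tcp 0.5738594991400395
lamp 0.5758056986135839
beam 0.5748266358790953
beamline 54 [0.58201254 0.00557106 0.0149481 ] 0.5757185017657669
```

Emit:
jog_arm:
  series:
    - [[0.7, 1.3, 4, 0, 0, 0, 15], [0, 0, 8, 0, 0, 0, 15], [0, 0, 10, 0, 0, 0, 15], [0, 0, 10, 0, 0, 0, 15], [0, 0, 10, 0, 0, 0, 15], [0, 0, 10, 0, 0, 0, 15], [0, 0, 10, 0, 0, 0, 15], [0, 0, 8, 0, 0, 0, 15], [0, 0, 5, 0, 0, 0, 15], [0, 0, 3, 0, 0, 0, 15]]

```text
time_s: 23.6
eef_pos: [0.5817, 0.0053, 0.1607]
eef_rot: [-0.0, 0.649, 0.761, -0.0]
wrist_force: [-0.6, -0.1, -1.1]
opening: 0.272
grasp_force: 58.8
```

Emit:
jog_arm:
  series:
    - [[0, 0, 2, 0, 0, 0, 15], [0, 0, 4, 0, 0, 0, 15], [0, 0, 6, 0, 0, 0, 15], [0, 0, 7, 0, 0, 0, 15], [0, 0, 7, 0, 0, 0, 15], [0, 0, 6, 0, 0, 0, 15], [0, 0, 5, 0, 0, 0, 15], [0, 0, 3, 0, 0, 0, 15], [0, 0, 0, 0, 0, 0, 15], [0, 0, 0, 0, 0, 0, 15]]

```text
time_s: 24.6
eef_pos: [0.5819, 0.0053, 0.1214]
eef_rot: [0.0, 0.649, 0.761, -0.0]
wrist_force: [-0.3, 0.6, -1.3]
opening: 0.277
grasp_force: 58.8
```

Run:
```python
from m import *
tool([.5812,.0050,.1204]); c=shot('wrist'); cv2.imwrite('pics/w7.png',cv2.resize(c['frame'],(800,600)))
s_=shot('scene'); cv2.imwrite('pics/s7.png',cv2.resize(s_['frame'][150:290,180:367],(800,600),interpolation=cv2.INTER_CUBIC))
P=cloud(c); f=c['frame'].astype(int)
y=np.array([np.cos(np.radians(9)),np.sin(np.radians(9))]); b=np.array([-y[1],y[0]])
m=(abs(P[...,0]-.575)<.05)&(abs(P[...,1]-.065)<.035)&(P[...,2]>.110)&(P[...,2]<.124)
r=rect(mask_xy(c,m,.118)); p=np.array(r[:2])/1e3; print('lamp post',r,p@y,p@b-.0575)
am=(f[...,2]-f[...,0]>90)&(f[...,1]-f[...,0]>40)&(P[...,2]<.15)&(P[...,2]>.07)&(P[...,1]<.03)
q=P[am]; g=q[:,:2]@y; print('cell front',np.percentile(g,[1,99]).mean(),np.median(q[:,:2]@b)-.010,'foot',np.percentile(q[:,2],[0,1,3]))
gr=(f[...,1]-f[...,2]>30)&(abs(P[...,0]-.575)<.06)&(P[...,2]>.12)
red=(f[...,2]-f[...,1]>40)&(f[...,2]-f[...,0]>40)&(f[...,1]-f[...,0]<25)&(P[...,1]>.0)&(P[...,1]<.05)&(abs(P[...,0]-.58)<.02)
q=P[red]; print('red',len(q),q.mean(0) if len(q) else 0,(q[:,:2]@y).mean())
```

```text
tcp [0.5819 0.0053 0.1214] yaw_y 9.02 tilt [ 0.e+00 -2.e-04 -1.e+00] q6 -0.352 open 23.7 F [-0.3  0.6 -1.3] grip 58.8 t 24.6
shift mm in tool [-0.2 -0.8  1. ]
lamp post (573.2158813476562, 62.40156173706055, 54.87035369873047, 44.838966369628906, 9.054254531860352) 0.575920397579058 -0.08553742478856269
cell front 0.5754215012943524 -0.08647229857736664 foot [0.07990959 0.08196067 0.08455781]
red 31 [0.58211955 0.00569941 0.01525817] 0.5758442802193223
```

View pics/w7.png

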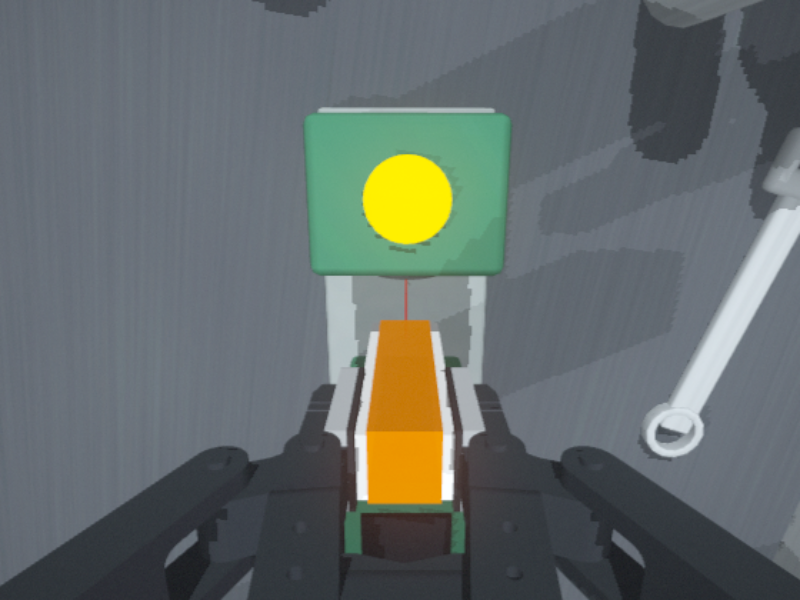

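The cell hangs centred over the beam line (406,300), between the lamp post (407,195) and the detector behind. It needs a sub-millimetre trim, then a final numeric check.

Emit:
jog_arm:
  series:
    - [[0.5, 0.2, 0.6, 0, 0, 0, 15], [0, 0, 0, 0, 0, 0, 15], [0, 0, 0, 0, 0, 0, 15], [0, 0, 0, 0, 0, 0, 15], [0, 0, 0, 0, 0, 0, 15], [0, 0, 0, 0, 0, 0, 15], [0, 0, 0, 0, 0, 0, 15], [0, 0, 0, 0, 0, 0, 15], [0, 0, 0, 0, 0, 0, 15], [0, 0, 0, 0, 0, 0, 15]]

```text
time_s: 25.7
eef_pos: [0.5819, 0.0058, 0.1207]
eef_rot: [0.0, 0.649, 0.761, -0.0]
wrist_force: [-0.2, -0.7, -0.5]
opening: 0.272
grasp_force: 58.8
```

Run:
```python
from m import *
tool([.5817,.0056,.1205])
for n in('top','scene'):
    try: print(n); tin(shot(n),.4918,.229)
    except Exception as e: print('no view')
```

```text
tcp [0.5819 0.0058 0.1207] yaw_y 9.02 tilt [-1.e-04 -2.e-04 -1.e+00] q6 -0.351 open 23.2 F [-0.2 -0.7 -0.5] grip 58.8 t 25.7
shift mm in tool [-0.2 -0.3  0.2]
top
tin (490.636474609375, 228.5240478515625) 26.534008026123047 (490.5810852050781, 228.51968383789062) zmed 0.08391517217960998 mark yaw line 73.62205515740415 centroid 69.90862139827593
scene
tin (497.0122985839844, 227.12234497070312) 30.834829330444336 (496.9221496582031, 227.2481689453125) zmed 0.08557930507551981 mark yaw line 78.37738307720133 centroid 87.80863962492003
```

```bash
python3 -c "
from bench import ctrl; print(ctrl.hand_in())"
```

```text
the job is handed in; nothing more can be done
None
```

I handed the job in at 25.7 s. The tin's mark faces the reader to within about 3°. The amber cell is held by its frosted faces, upright and square to the beam, with its window within about 1 mm of the beam's midpoint as far as the cameras can tell. The judge's verdict was not shown.

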